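# Open the parts case onto its stay and put the safety valve away

## Robot

A 6-joint arm with a two-finger parallel gripper is mounted at the origin on the work surface. World frame = base frame: x ahead of the robot, y to its left, z up, the work surface at z = 0. Lengths are in m, angles in rad, forces in N, time in s.
With the tool pointing down it reaches from about 0.425 to 0.95 m from the base axis. Payload 3.5 kg.
Tool frame: the origin (TCP) lies at the centre of the arm's flange, where the gripper is bolted on; the fingertips stand 173 mm ahead of it and the grasp point (between the pads) lies 155 mm ahead of it; z points along the fingers, y is the direction in which the jaws open and shut (so a half turn about z gives the same grasp; the last joint's range is limited). The gripper opens to 85 mm and grips with 20 to 120 N. Pads are 22 mm wide; open, the fingers measure 114 mm over their backs; the gripper's body (76 mm by 85 mm) begins 54 mm behind the grasp point. The pads swing forward as they close: fully open they stand 13 mm farther back than shut.
Start: joints at [-1.279, 0.286, 1.577, -0, 1.279, -0.15], TCP at [0.289, -0.61, 0.405] pointing down, gripper open.
Joint ranges: [-2.77, 2.77], [-0.9, 2.22], [0.21, 2.48], [-1.53, 4.67], [0.24, 2.81], [-2.84, 2.84]. Speed limits (rad/s): [2.79, 2.79, 3.14, 3.14, 3.14, 3.14].

## Interface

Orientations are given as a rotation vector (axis times angle).
In Python, from plant import env gives the robot as it stands. The module is installed in compiled form; this text tells all that it offers.
- The arm moves only by the tool servo_tool, never from a script. Its argument "increments" is a list of rows, each a list of 6 numbers: the shift along the tool's x, y, z in cm, then the turn, a rotation vector about the tool's x, y, z in degrees. A call has 1 to 12 rows; each row shifts and turns the commanded pose from where the row before left it, along the tool's axes as they then stand; what a row does not reach is not made up. A row lasts 1/10 s, in which the tool goes at most 50 mm and 8.59 degrees, less where a joint would pass 70% of its speed; a pose out of reach is approached as far as the arm can. A call is refused whole if a number of a shift passes 5 or a number of a turn 8.59, either way. A call with a gripper value outside its range is refused whole. "hand" is the opening, from 0 (shut) to 1 (fully open), set as the call begins (left out, the last holds). The fingers move at their own pace and stop on an object; "newtons" is the grip in N (left out, the last holds). Time passes only in rows, so rows that do not move let the fingers close. It gives the time, the measured TCP pose, the force and the opening at its end, in the units of the state.
- env.get_obs(): the state, without advancing time (a new reading comes with each control period).
- env.read_camera(name): name is "scene" or "top"; returns a dict with "color" (420x560x3 uint8, blue, green, red), "fx", "fy", "cx", "cy" (pixels), "R" (3x3) and "t" (3): a world point X has camera coordinates R X + t. Camera axes: x right, y down, z forward; pixel columns grow to the right and rows downward; lengths in m; the calibration is good to about 2 mm. A picture is of the moment at which its call begins. There is no depth.
- env.hand_in(): hands the job in, once; it reports no verdict.
The state is a dict: "clock": time; "joint_positions": joint angles; "dq": joint speeds; "effort": joint torques, N m; "tcp_pos": TCP position; "eef_rot": TCP orientation; "contact_force": force on the tool from outside, world axes, zero at the start; "ft_torque": the same for the moment, N m; "width": finger opening in m.
Only numpy, scipy, OpenCV 4.12 (cv2) and the standard library are available. Lean on these libraries where they do the work, as an engineer would, in place of code of your own. Each camera call takes 0.05 s, during which the arm holds its last target. There are 200 camera calls.

## Task

The lid of the walnut parts case is shut: lift it by its brass tab without letting it drop or fling, and push it up past its balance point and on back, gently, until you feel it bear on the sprung rubber tip of the brass stay and it rests there by itself, without forcing the stay. Then put the copper safety valve that stands on the desk away, upright and fully home in the empty socket inside the case. Leave everything else where it is.

Things in the scene. Friction and masses are not known exactly. Their poses are not given: they have to be found in the camera images.
- case_lid (a joint): Walnut lid, hinged along the case's far top edge: 0 = shut, grows as it opens (rad, 1.57 = upright). Panel 140 mm deep, 260 wide, 10 thick, 0.3 kg, inner face in the hinge plane. Hinge friction 0.12 N m: let go low it falls shut, above 1.25 rad it stays where left. Clear of the stay to 1.70; meets it somewhere in 1.75 to 1.98, only feel tells where. Over 3 rad/s is dropped or flung.
- lid_tab (a point): Pinch point on the brass tab at the middle of the lid's front edge, in the lid's plane: 26 mm out from the edge, mid-thickness, 166 mm from the hinge line; 90 mm above the desk when shut. Tab 24 mm wide (along the hinge), 42 long, 10 thick; pinched across its width it can turn between the pads. Axes: x from tab to hinge, y along the hinge, z out of the lid's outer face.
- hinge (a point): Middle of the hinge line of the case, on the far top edge, 85 mm above the desk, fixed to the case. Axes as the case: x horizontally away from the case front towards the back, y along the hinge line, z up. The lid turns about its y axis.
- case: Walnut parts case, fixed to the desk: 140 mm deep (its x), 260 wide (its y), 85 high, walls 6. Origin at the centre of its underside; x points to the back (hinge side), z up. Inside, a pale wooden block with two round sockets fills the floor up to 26 mm above the desk; one socket is empty, the other holds a second valve.
- socket (a point): Centre of the mouth of the empty socket, at the top face of the pale block, 26 mm above the desk: 29 mm across, 14 mm deep, with a 3 mm chamfer. It lies 15 mm to the front of the case's centre and 55 mm to its -y side. Axes as the case.
- stay: Adjustable brass stay on the back of the case, 90 mm to the -y side of its middle; origin on the case's back face at desk height. A post holds a sliding rod with a sprung rubber tip (14 mm ball) pointing forward, 70 mm above the hinge line; the lid leans on it. The rod's setting varies by 16 mm, unmeasured. The tip yields 1 mm per 8 N; over 18 N (8 N of push 150 mm from the hinge) forces it.
- valve_center (a point): Centre (31 mm above the foot) of the copper safety valve standing on the desk, outside the case: 62 mm high, 0.13 kg, z up. From the foot: spigot 22 mm across, 16 long; copper body 32 across from there to 48 (grip here), with a thin brass band low on it; brass top 23 across. Fully home its foot is on the socket's floor and this point is 17 mm above the socket's mouth.
- valve_b: Second, identical copper safety valve, loose in the other socket of the case; leave it. Origin at the centre of its foot.
- cylinder: Brass oscillating cylinder standing on the desk, on a 34 mm square foot, 80 mm high with a thin steel piston rod; leave it. Origin at the centre of its underside. It and the valve may stand in each other's place.
- flywheel: Blued steel flywheel lying flat, 100 mm across, 26 mm high; leave it. Origin at the centre of its underside.
- end_cap: Green cast boiler end cap lying flat, 84 mm across, 25 mm high; leave it. Origin at the centre of its underside.
- screw_jar: Small glass jar with a metal cap, 60 mm across, 75 mm high; leave it. Origin at the centre of its underside.
- screwdriver: Screwdriver lying on the desk, 180 mm long; leave it. Origin midway along, on the underside.
Not all that is in view belongs to the job. Leave any purple look-alike of the part that bears valve_center alone.

How it is judged:
By the outcome, as a careful person would: the job done as asked, in the order asked, and still so for the second after the job is handed in, with the robot touching nothing.
It also fails if it takes over 72 s, if anything falls off the work surface, if the arm or the gripper's body presses on something with over 40 N, if the wrist force passes 120 N, or if a joint passes its speed limit or range.

## Working session

There is one attempt and no reset: what is moved stays moved. The work goes in short steps, Python scripts to look and compute and a tool call to move; the robot and the scene stay as the last step left them, time stands still between calls to the robot, and variables do not carry over. Pictures are saved under pics/ and viewed, on a budget of 10 in all, crops included, one or two more only if the job needs it, and the job is handed in when it is done.

Besides the shell and the picture viewer there is one more tool, called after ">>>" by a JSON object that holds its "op" and its "data". servo_tool: Moves the arm, as the interface text tells. Its arguments: {"type":"object","properties":{"increments":{"type":"array","items":{"type":"array","items":{"type":"number"}}},"hand":{"type":"number"},"newtons":{"type":"number"}},"required":["increments"]}

```bash
mkdir -p pics
cat > h.py <<'E'
import numpy as np, cv2
from plant import env
from scipy.spatial.transform import Rotation as Ro
def shot(n):
    return env.read_camera(n)
def ray(c,u,v):
    R=np.array(c["R"]);t=np.array(c["t"]).ravel()
    d=R.T@np.array([(u-c["cx"])/c["fx"],(v-c["cy"])/c["fy"],1.]); return -R.T@t,d/np.linalg.norm(d)
def plane(c,u,v,z):
    o,d=ray(c,u,v); return o+d*(z-o[2])/d[2]
def tri(c1,p1,c2,p2):
    o1,d1=ray(c1,*p1);o2,d2=ray(c2,*p2)
    s=np.linalg.lstsq(np.c_[d1,-d2],o2-o1,rcond=None)[0]
    a=o1+s[0]*d1;b=o2+s[1]*d2; return (a+b)/2,np.linalg.norm(a-b)
def proj(c,X):
    q=np.array(c["R"])@np.array(X)+np.array(c["t"]).ravel(); return c["fx"]*q[0]/q[2]+c["cx"],c["fy"]*q[1]/q[2]+c["cy"]
E
python3 - <<'E'
from h import *
import pickle
for n in("scene","top"):
    c=shot(n);pickle.dump(c,open(n+"0.pkl","wb"));cv2.imwrite(f"pics/{n}0.png",cv2.resize(c["color"],(784,588)))
    print(n,c["fx"],c["cx"],c["cy"],np.round(c["R"],3).tolist(),-np.array(c["R"]).T@np.array(c["t"]).ravel())
print(env.get_obs())
E
```

```text
scene 394.1266036539778 275.67997885269637 206.2673397032812 [[0.757, 0.653, -0.022], [0.392, -0.48, -0.785], [-0.523, 0.586, -0.619]] [ 1.04101823 -0.45860435  0.61437559]
top 487.3202173228889 274.92893601358315 206.15294298465614 [[-0.014, -1.0, 0.018], [-0.996, 0.013, -0.087], [0.087, -0.019, -0.996]] [0.49636256 0.06131196 1.17845198]
{'clock': 0.1, 'joint_positions': array([-1.27897184e+00,  2.87080429e-01,  1.57804224e+00, -2.95257001e-07,
        1.27861079e+00, -1.50000480e-01]), 'dq': array([ 0.0008519 , -0.00095295, -0.00317045,  0.00020805,  0.0007394 ,
       -0.00019433]), 'effort': array([ 1.54540696e-03, -4.07293010e+01, -2.93699831e+01, -1.50324563e-04,
        3.35163888e-03,  1.30002624e-05]), 'tcp_pos': array([ 0.28858163, -0.6099428 ,  0.40347657]), 'eef_rot': array([-3.06316184e+00, -6.87918075e-01,  2.38542207e-04]), 'contact_force': array([0.12013004, 0.412534  , 0.33230247]), 'ft_torque': array([ 0.00161971, -0.00273554,  0.03125762]), 'width': 0.08528414931105895}
```

View pics/scene0.png

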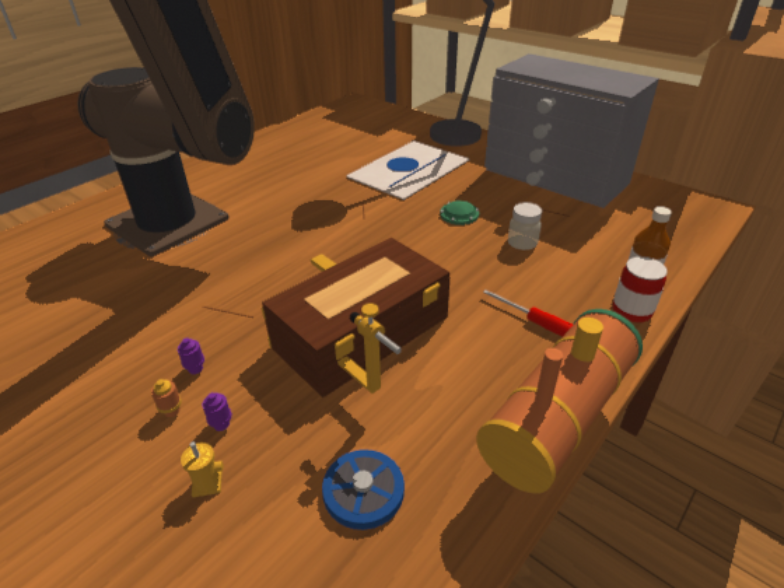

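View pics/top0.png

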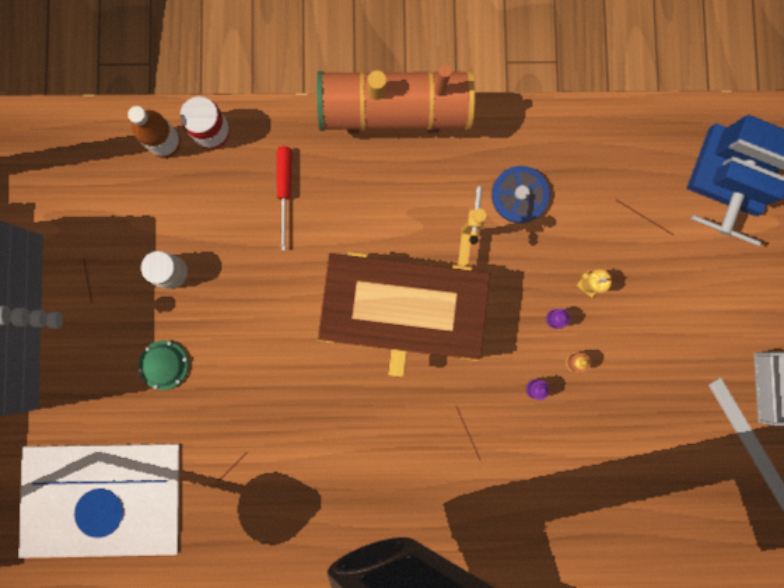

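The copper valve candidates:
- Scene (165,397) and top (580,362): copper body with a brass top, so it fits the description.
- Purple look-alikes: scene (191,356) and (217,412), top (558,318) and (538,389).
- Brass cylinder: scene (203,470), top (597,282).

The case's tab faces the robot at top (398,362). The stay is at top (473,230).

Run:
```python
from h import *
import pickle
s=pickle.load(open("scene0.pkl","rb"));t=pickle.load(open("top0.pkl","rb"))
k=1/1.4
def hsv(c):return cv2.cvtColor(c["color"],cv2.COLOR_BGR2HSV)
def comp(c,m,box):
    x0,y0,x1,y1=[int(v*k) for v in box];M=np.zeros(m.shape,np.uint8);M[y0:y1,x0:x1]=m[y0:y1,x0:x1]
    n,l,st,ce=cv2.connectedComponentsWithStats(M);i=1+np.argmax(st[1:,4]);return ce[i],st[i],(l==i).astype(np.uint8)
r={}
for nm,c,tb,vb in(("s",s,(305,250,345,275),(148,372,184,420)),("t",t,(385,349,410,380),(562,345,598,378))):
    h=hsv(c);H,S,V=cv2.split(h)
    yel=((H>18)&(H<32)&(S>130)&(V>120)).astype(np.uint8)
    r[nm+"tab"]=comp(c,yel,tb)
    c0,st,m=r[nm+"tab"];cn=cv2.findContours(m,0,2)[0][0];print(nm,"tab",c0,st,cv2.minAreaRect(cn))
    x0,y0,x1,y1=[int(v*k) for v in vb]
    r[nm+"img"]=cv2.resize(c["color"][y0-30:y1+30,x0-40:x1+40],(390,390),interpolation=cv2.INTER_NEAREST)
    print(nm,"crop",x0-40,y0-30,x1+40,y1+30)
    # lid: dark
H,S,V=cv2.split(hsv(t)); m=((V<105)).astype(np.uint8); m=cv2.morphologyEx(m,cv2.MORPH_OPEN,np.ones((3,3)))
cv2.imwrite("pics/v1.png",np.hstack([r["simg"],r["timg"]]))
print("tab tri",tri(s,r["stab"][0],t,r["ttab"][0]))
# lid corners guess in top from viewed pic, z=.095
for p in((330,254),(319,338),(481,357),(490,270)):
    print(p,plane(t,p[0]*k,p[1]*k,.095))
```

```text
s tab [230.37234043 186.70212766] [223 182  16  10  94] ((230.5600128173828, 186.92001342773438), (14.399999618530273, 7.599999904632568), 36.86989974975586)
s crop 65 235 171 330
t tab [283.35582822 258.84662577] [278 250  11  18 163] ((283.4615478515625, 258.8077087402344), (9.302604675292969, 17.3648624420166), 7.125016689300537)
t crop 361 216 467 300
tab tri (array([0.47318461, 0.02326007, 0.09350081]), np.float64(8.505375426968527e-05))
(330, 254) [0.6471251 0.1273353 0.095    ]
(319, 338) [0.51338248 0.14567443 0.095     ]
(481, 357) [ 0.4797839  -0.11041999  0.095     ]
(490, 270) [ 0.61828308 -0.12854938  0.095     ]
```

View pics/v1.png

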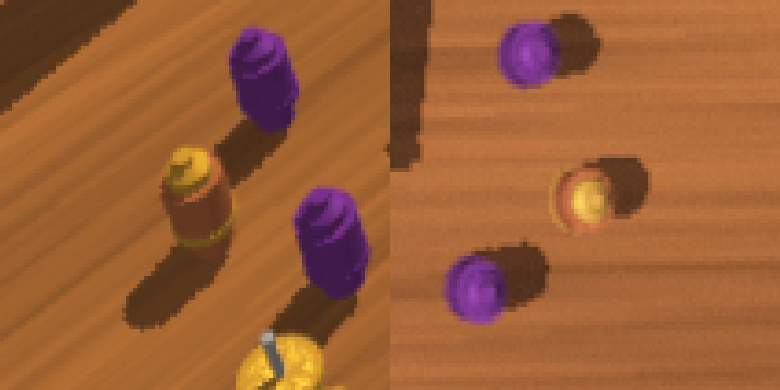

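Run:
```python
from h import *
import pickle
s=pickle.load(open("scene0.pkl","rb"));t=pickle.load(open("top0.pkl","rb"))
a,b=(65+188*106/390,235+161*95/390),(361+200*106/390,216+202*84/390)
print("valve top",tri(s,a,t,b))
k=1/1.4
f=lambda u,v,z:plane(t,u*k,v*k,z)
pt=lambda x,y:(361+(x-390)*106/390,216+y*84/390)
print("purples",plane(t,*pt(533,52),.06),plane(t,*pt(482,288),.06)); print("cyl",f(597,280,.075))
o=env.get_obs();R=Ro.from_rotvec(o["eef_rot"]);print(R.as_matrix().round(3).tolist())
d=np.array([.469,.0215,.30])-o["tcp_pos"];print("tool delta cm",R.inv().apply(d)*100)
```

```text
valve top (array([ 0.46735126, -0.28093064,  0.05448556]), np.float64(0.0035346225696907306))
purples [ 0.54115354 -0.24782471  0.06      ] [ 0.42551008 -0.21176812  0.06      ]
cyl [ 0.60196542 -0.30703522  0.075     ]
[[0.904, 0.428, -0.001], [0.428, -0.904, 0.002], [0.0, -0.002, -1.0]]
tool delta cm [ 43.30586523 -49.34417344  10.46597569]
```

>>> {"op": "servo_tool", "data": {"increments": [[3, -3.5, 0, 0, 0, 0], [3, -3.5, 0, 0, 0, 0], [3, -3.5, 0, 0, 0, 0], [3, -3.5, 0, 0, 0, 0], [3, -3.5, 0, 0, 0, 0], [3, -3.5, 0, 0, 0, 0], [3, -3.5, 0, 0, 0, 0], [3, -3.5, 0, 0, 0, 0], [3, -3.5, 0, 0, 0, 0], [3, -3.5, 0, 0, 0, 0], [3, -3.5, 0, 0, 0, 0], [3, -3.5, 0, 0, 0, 0]], "hand": 0.7, "newtons": 30}}

```text
clock: 1.3
tcp_pos: [0.4343, -0.0746, 0.4045]
eef_rot: [-3.065, -0.688, -0.0]
contact_force: [0.6, -0.5, -0.7]
width: 0.0599
```

>>> {"op": "servo_tool", "data": {"increments": [[3.5, -3.5, 0, 0, 0, 0], [3.8, -3.2, 0, 0, 0, 0], [0, -0.64, 2, 0, 0, 8.1], [0, 0, 2, 0, 0, 8.1], [0, 0, 2, 0, 0, 8.1], [0, 0, 2, 0, 0, 8.1], [0, 0, 0, 0, 0, 0], [0, 0, 0, 0, 0, 0]]}}

```text
clock: 2.1
tcp_pos: [0.469, 0.021, 0.3246]
eef_rot: [-3.136, 0.19, 0.002]
contact_force: [0.3, -0.6, 0.1]
width: 0.0599
```

Run:
```python
from h import *
im=[]
o=env.get_obs();R=Ro.from_rotvec(o["eef_rot"]).as_matrix();g=o["tcp_pos"]+R[:,2]*.155;print(g)
for n in("scene","top"):
    c=shot(n);u,v=proj(c,[g[0],g[1],.09]);print(n,u,v)
    I=c["color"].copy();x,y=int(u),int(v);x0,y0=x-60,y-60
    I=cv2.resize(I[y0:y0+120,x0:x0+120],(400,400),interpolation=cv2.INTER_NEAREST)
    cv2.drawMarker(I,(int((u-x0)*400/120),int((v-y0)*400/120)),(255,0,255),0,16,1);im.append(I)
cv2.imwrite("pics/g1.png",np.hstack(im))
```

```text
[0.46883483 0.02102905 0.16955679]
scene 228.5125024711397 187.68992141167155
top 284.3489574614222 260.7804276295982
```

View pics/g1.png

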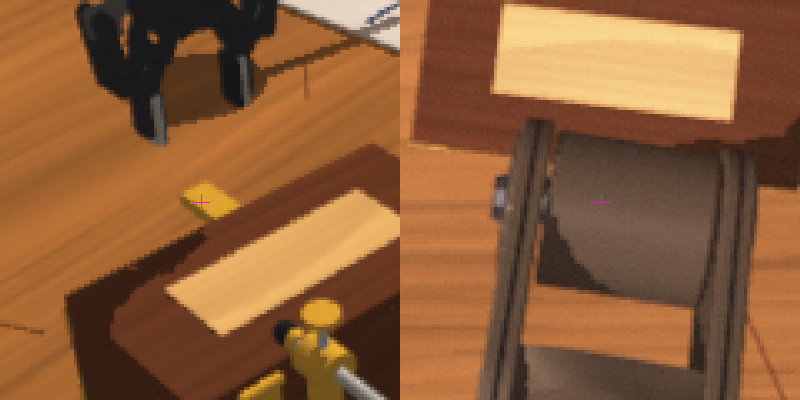

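The left (scene) crop shows the marker on the tab, about 26 mm out from the lid's edge. The right (top) crop is hidden by the arm. Descending now.

>>> {"op": "servo_tool", "data": {"increments": [[0, 0.1, 2, 0, 0, 0], [0, 0, 2, 0, 0, 0], [0, 0, 2, 0, 0, 0], [0, 0, 1.2, 0, 0, 0], [0, 0, 0.8, 0, 0, 0], [0, 0, 0, 0, 0, 0]]}}

```text
clock: 2.8
tcp_pos: [0.4689, 0.02, 0.2444]
eef_rot: [-3.136, 0.194, 0.002]
contact_force: [-0.1, -0.2, 0.4]
width: 0.0599
```

>>> {"op": "servo_tool", "data": {"increments": [[0, 0, 0, 0, 0, 0], [0, 0, 0, 0, 0, 0], [0, 0, 0, 0, 0, 0], [0, 0, 0, 0, 0, 0], [0, 0, 0, 0, 0, 0]], "hand": 0, "newtons": 30}}

```text
clock: 3.3
tcp_pos: [0.4695, 0.0213, 0.2461]
eef_rot: [-3.13, 0.198, -0.004]
contact_force: [1.5, 8.8, 2.6]
width: 0.0235
```

>>> {"op": "servo_tool", "data": {"increments": [[0, -0.15, 0, 0, 0, 0], [0, 0, 0, 0, 0, 0]]}}

```text
clock: 3.5
tcp_pos: [0.4697, 0.022, 0.2461]
eef_rot: [-3.134, 0.196, -0.003]
contact_force: [-1.8, 4.1, 5.3]
width: 0.0233
```

```bash
python3 -c "
import numpy as np
p=.03+.07*np.arange(0,28)
for a,b in zip(p,p[1:]):print('[%.2f,0,%.2f,0,0,0],'%(16.6*(np.cos(a)-np.cos(b)),-16.6*(np.sin(b)-np.sin(a))),round(b,2))"
```

```text
[0.08,0,-1.16,0,0,0], 0.1
[0.16,0,-1.15,0,0,0], 0.17
[0.24,0,-1.14,0,0,0], 0.24
[0.32,0,-1.12,0,0,0], 0.31
[0.39,0,-1.09,0,0,0], 0.38
[0.47,0,-1.06,0,0,0], 0.45
[0.54,0,-1.03,0,0,0], 0.52
[0.61,0,-0.99,0,0,0], 0.59
[0.68,0,-0.94,0,0,0], 0.66
[0.74,0,-0.89,0,0,0], 0.73
[0.80,0,-0.84,0,0,0], 0.8
[0.86,0,-0.78,0,0,0], 0.87
[0.91,0,-0.72,0,0,0], 0.94
[0.96,0,-0.65,0,0,0], 1.01
[1.00,0,-0.58,0,0,0], 1.08
[1.04,0,-0.51,0,0,0], 1.15
[1.08,0,-0.44,0,0,0], 1.22
[1.10,0,-0.36,0,0,0], 1.29
[1.13,0,-0.28,0,0,0], 1.36
[1.14,0,-0.20,0,0,0], 1.43
[1.16,0,-0.12,0,0,0], 1.5
[1.16,0,-0.04,0,0,0], 1.57
[1.16,0,0.04,0,0,0], 1.64
[1.16,0,0.12,0,0,0], 1.71
[1.14,0,0.20,0,0,0], 1.78
[1.13,0,0.28,0,0,0], 1.85
[1.10,0,0.36,0,0,0], 1.92
```

>>> {"op": "servo_tool", "data": {"increments": [[0, -0.1, 0, 0, 0, 0], [0, 0, 0, 0, 0, 0]]}}

```text
clock: 3.7
tcp_pos: [0.4698, 0.0223, 0.2461]
eef_rot: [-3.135, 0.196, -0.002]
contact_force: [-2.2, 0.8, 6.4]
width: 0.0233
```

>>> {"op": "servo_tool", "data": {"increments": [[0.04, 0, -0.7, 0, 0, 0], [0.08, 0, -1.0, 0, 0, 0], [0.16, 0, -1.15, 0, 0, 0], [0.24, 0, -1.14, 0, 0, 0], [0.32, 0, -1.12, 0, 0, 0], [0.39, 0, -1.09, 0, 0, 0]]}}

```text
clock: 4.3
tcp_pos: [0.4817, 0.0207, 0.3069]
eef_rot: [3.135, -0.195, 0.003]
contact_force: [6.2, -0.3, -6.5]
width: 0.0233
```

>>> {"op": "servo_tool", "data": {"increments": [[0.6, 0, -1.05, 0, 0, 0], [0.56, 0, -1.03, 0, 0, 0], [0.61, 0, -0.99, 0, 0, 0], [0.68, 0, -0.94, 0, 0, 0], [0.74, 0, -0.89, 0, 0, 0], [0.8, 0, -0.84, 0, 0, 0], [0.86, 0, -0.78, 0, 0, 0]]}}

```text
clock: 5.0
tcp_pos: [0.5301, 0.0145, 0.3718]
eef_rot: [3.134, -0.194, -0.002]
contact_force: [2.4, -4.7, -9.2]
width: 0.0233
```

>>> {"op": "servo_tool", "data": {"increments": [[1.05, 0, -0.6, 0, 0, 0], [1.0, 0, -0.58, 0, 0, 0], [1.04, 0, -0.53, 0, 0, 0], [1.06, 0, -0.46, 0, 0, 0], [1.09, 0, -0.38, 0, 0, 0], [1.12, 0, -0.3, 0, 0, 0], [0, 0, 0, 0, 0, 0]]}}

```text
clock: 5.7
tcp_pos: [0.594, 0.0061, 0.4024]
eef_rot: [3.133, -0.193, 0.0]
contact_force: [-2.3, -4.7, -0.5]
width: 0.0229
```

>>> {"op": "servo_tool", "data": {"increments": [[1.0, 0.1, -0.25, 0, 0, 0], [1.0, 0, -0.15, 0, 0, 0], [1.0, 0, -0.08, 0, 0, 0], [1.0, 0, 0.0, 0, 0, 0], [1.0, 0, 0.05, 0, 0, 0], [0.8, 0, 0.1, 0, 0, 0], [0, 0, 0, 0, 0, 0]]}}

```text
clock: 6.4
tcp_pos: [0.6515, -0.002, 0.4061]
eef_rot: [3.134, -0.193, 0.002]
contact_force: [-1.7, -5.0, 1.6]
width: 0.0233
```

>>> {"op": "servo_tool", "data": {"increments": [[0.4, 0.1, 0.05, 0, 0, 0], [0.4, 0, 0.05, 0, 0, 0], [0.2, 0, 0.03, 0, 0, 0], [0.2, 0, 0.03, 0, 0, 0]]}}

```text
clock: 6.8
tcp_pos: [0.6626, -0.0037, 0.4043]
eef_rot: [3.135, -0.194, 0.004]
contact_force: [-2.5, -4.1, 6.4]
width: 0.0231
```

>>> {"op": "servo_tool", "data": {"increments": [[0.1, 0.05, 0.02, 0, 0, 0], [0.1, 0, 0.02, 0, 0, 0], [0.1, 0, 0.02, 0, 0, 0], [0.1, 0, 0.02, 0, 0, 0]]}}

```text
clock: 7.2
tcp_pos: [0.6664, -0.0044, 0.4036]
eef_rot: [3.136, -0.194, 0.005]
contact_force: [-3.0, -3.1, 5.5]
width: 0.0237
```

>>> {"op": "servo_tool", "data": {"increments": [[0.1, 0, 0.02, 0, 0, 0], [0.1, 0, 0.02, 0, 0, 0], [0.1, 0, 0.02, 0, 0, 0]]}}

```text
clock: 7.5
tcp_pos: [0.6694, -0.0048, 0.4029]
eef_rot: [3.136, -0.193, 0.005]
contact_force: [-1.7, -2.4, 5.0]
width: 0.0237
```

>>> {"op": "servo_tool", "data": {"increments": [[0.1, 0.05, -0.1, 0, 0, 0], [0.1, 0, 0.02, 0, 0, 0], [0.1, 0, 0.02, 0, 0, 0]]}}

```text
clock: 7.8
tcp_pos: [0.6721, -0.0053, 0.4023]
eef_rot: [-3.135, 0.194, -0.003]
contact_force: [-2.4, -1.0, 5.7]
width: 0.0233
```

>>> {"op": "servo_tool", "data": {"increments": [[0.1, 0, 0.02, 0, 0, 0], [0.1, 0, 0.02, 0, 0, 0]]}}

```text
clock: 8.0
tcp_pos: [0.674, -0.0056, 0.4018]
eef_rot: [-3.135, 0.194, -0.002]
contact_force: [-1.0, -0.6, 3.9]
width: 0.0233
```

>>> {"op": "servo_tool", "data": {"increments": [[0.1, 0, 0.02, 0, 0, 0], [0.1, 0, 0.02, 0, 0, 0]]}}

```text
clock: 8.2
tcp_pos: [0.676, -0.0059, 0.4013]
eef_rot: [-3.135, 0.194, -0.003]
contact_force: [-1.2, 0.2, 5.6]
width: 0.0237
```

>>> {"op": "servo_tool", "data": {"increments": [[0.1, 0, 0.0, 0, 0, 0], [0.1, 0, 0.0, 0, 0, 0]]}}

```text
clock: 8.4
tcp_pos: [0.6779, -0.0061, 0.4008]
eef_rot: [-3.135, 0.194, -0.001]
contact_force: [-1.8, -0.1, 3.6]
width: 0.0231
```

>>> {"op": "servo_tool", "data": {"increments": [[0.1, 0, 0.02, 0, 0, 0], [0.1, 0, 0.02, 0, 0, 0]]}}

```text
clock: 8.6
tcp_pos: [0.6798, -0.0064, 0.4003]
eef_rot: [-3.135, 0.194, -0.001]
contact_force: [-1.9, 1.6, 4.9]
width: 0.023
```

>>> {"op": "servo_tool", "data": {"increments": [[0.1, 0, 0.02, 0, 0, 0], [0.1, 0, 0.02, 0, 0, 0]]}}

```text
clock: 8.8
tcp_pos: [0.6818, -0.0067, 0.3997]
eef_rot: [-3.135, 0.194, -0.0]
contact_force: [-1.3, 2.9, 3.3]
width: 0.0238
```

>>> {"op": "servo_tool", "data": {"increments": [[0.1, -0.05, 0.02, 0, 0, 0], [0.1, 0, 0.02, 0, 0, 0]]}}

```text
clock: 9.0
tcp_pos: [0.6838, -0.0067, 0.3991]
eef_rot: [3.135, -0.194, -0.001]
contact_force: [-2.0, 0.5, 5.1]
width: 0.0233
```

>>> {"op": "servo_tool", "data": {"increments": [[0.1, 0, 0.02, 0, 0, 0], [0.1, 0, 0.02, 0, 0, 0]]}}

```text
clock: 9.2
tcp_pos: [0.6857, -0.007, 0.3985]
eef_rot: [3.135, -0.194, -0.001]
contact_force: [-2.0, 0.3, 4.1]
width: 0.0233
```

>>> {"op": "servo_tool", "data": {"increments": [[0.1, 0, 0.02, 0, 0, 0], [0.1, 0, 0.03, 0, 0, 0]]}}

```text
clock: 9.4
tcp_pos: [0.6877, -0.0073, 0.3979]
eef_rot: [3.135, -0.194, -0.001]
contact_force: [-2.2, -0.5, 2.3]
width: 0.0228
```

>>> {"op": "servo_tool", "data": {"increments": [[0.1, 0, 0.03, 0, 0, 0], [0.1, 0, 0.03, 0, 0, 0]]}}

```text
clock: 9.6
tcp_pos: [0.6896, -0.0075, 0.3972]
eef_rot: [3.135, -0.194, -0.002]
contact_force: [-1.9, -0.1, 0.4]
width: 0.023
```

>>> {"op": "servo_tool", "data": {"increments": [[0.1, 0, 0.04, 0, 0, 0], [0.1, 0, 0.04, 0, 0, 0]]}}

```text
clock: 9.8
tcp_pos: [0.6916, -0.0078, 0.3965]
eef_rot: [3.135, -0.194, -0.002]
contact_force: [-2.4, -1.3, -0.3]
width: 0.0233
```

>>> {"op": "servo_tool", "data": {"increments": [[0.1, 0, 0.04, 0, 0, 0], [0.1, 0, 0.04, 0, 0, 0]]}}

```text
clock: 10.0
tcp_pos: [0.6936, -0.0081, 0.3957]
eef_rot: [3.135, -0.194, -0.001]
contact_force: [-2.9, -1.4, -0.5]
width: 0.0237
```

>>> {"op": "servo_tool", "data": {"increments": [[0.1, 0, 0.04, 0, 0, 0], [0, 0, 0, 0, 0, 0]]}}

```text
clock: 10.2
tcp_pos: [0.6947, -0.0082, 0.3954]
eef_rot: [3.135, -0.194, -0.001]
contact_force: [-2.3, -1.3, -0.4]
width: 0.0231
```

>>> {"op": "servo_tool", "data": {"increments": [[0.1, 0, 0.04, 0, 0, 0], [0, 0, 0, 0, 0, 0]]}}

```text
clock: 10.4
tcp_pos: [0.6955, -0.0083, 0.3951]
eef_rot: [3.135, -0.194, -0.002]
contact_force: [-3.3, -1.0, 0.5]
width: 0.0235
```

```bash
cat > look.py <<'E'
from h import *
import sys
F=[]
for i in range(6):
    c=shot("scene");F.append(env.get_obs()["contact_force"])
F=np.array(F);print(F.mean(0).round(2),F.std(0).round(2),env.get_obs()["tcp_pos"].round(4))
I=c["color"][120:300,150:360];cv2.imwrite(sys.argv[1],cv2.resize(I,(700,600),interpolation=cv2.INTER_CUBIC))
E
python3 look.py pics/s2.png
```

```text
[-3.69 -1.8  -0.21] [0.57 0.38 0.47] [ 0.6955 -0.0083  0.3951]
```

View pics/s2.png

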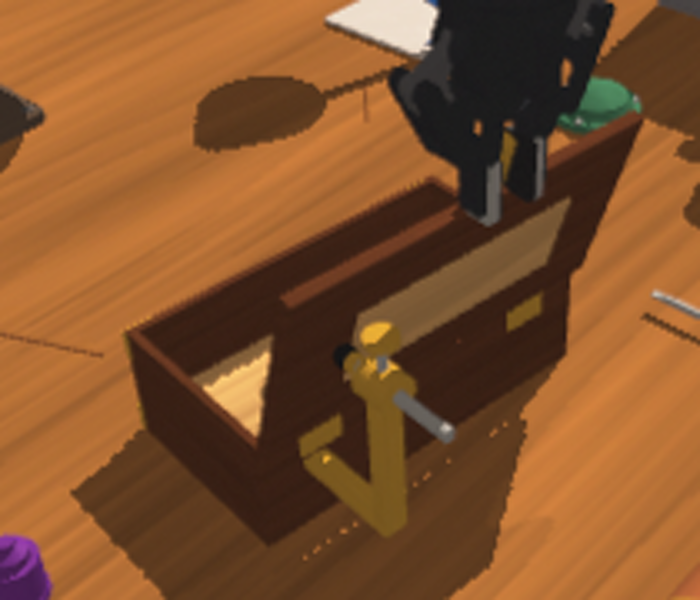

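The lid is up and the black tip at (345,355) is about touching its outer face. One more millimetre should confirm contact by stiffness.

>>> {"op": "servo_tool", "data": {"increments": [[0.1, 0, 0.04, 0, 0, 0], [0, 0, 0, 0, 0, 0]]}}

```text
clock: 10.9
tcp_pos: [0.6965, -0.0084, 0.3948]
eef_rot: [3.135, -0.194, -0.002]
contact_force: [-4.4, -2.3, 0.8]
width: 0.0233
```

```bash
python3 look.py pics/s3.png
```

```text
[-4.72 -1.74 -0.52] [0.56 0.53 0.71] [ 0.6964 -0.0084  0.3947]
```

Contact is confirmed: the force rises about 1 N per mm, and the tip carries roughly 7 N. I'll ease back so that the lid doesn't spring off the tip, then release.

>>> {"op": "servo_tool", "data": {"increments": [[-0.05, 0, -0.02, 0, 0, 0], [-0.05, 0, -0.02, 0, 0, 0], [-0.05, 0, -0.02, 0, 0, 0], [0, 0, 0, 0, 0, 0]]}}

```text
clock: 11.6
tcp_pos: [0.6951, -0.0082, 0.3952]
eef_rot: [3.135, -0.194, 0.0]
contact_force: [-2.5, -2.4, -3.0]
width: 0.0236
```

```bash
python3 look.py pics/s4.png
```

```text
[-2.73 -2.76 -3.51] [0.37 0.52 0.42] [ 0.6951 -0.0082  0.3952]
```

>>> {"op": "servo_tool", "data": {"increments": [[0, 0, 0, 0, 0, 0], [0, 0, 0, 0, 0, 0], [0, 0, 0, 0, 0, 0]], "hand": 0.55}}

```text
clock: 12.2
tcp_pos: [0.6956, -0.0076, 0.3973]
eef_rot: [-3.135, 0.194, -0.007]
contact_force: [0.5, 0.4, 0.0]
width: 0.0474
```

>>> {"op": "servo_tool", "data": {"increments": [[0, 0, -1, 0, 0, 0], [0, 0, -2, 0, 0, 0], [0, 0, -2.5, 0, 0, 0], [0, 0, -2.5, 0, 0, 0], [0, 0, 0, 0, 0, 0]]}}

```text
clock: 12.7
tcp_pos: [0.6954, -0.0079, 0.4827]
eef_rot: [3.135, -0.194, 0.018]
contact_force: [-0.1, 0.4, 0.9]
width: 0.0471
```

```bash
python3 look.py pics/s5.png
```

```text
[0.2  0.17 0.02] [0.74 0.4  0.47] [ 0.695  -0.0081  0.4734]
```

View pics/s5.png

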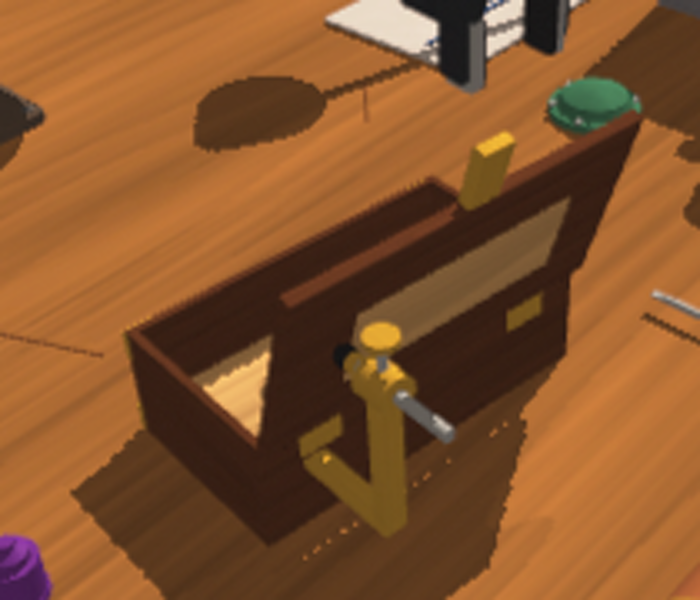

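The lid rests against the tip by itself (tip at (345,355), lid edge unchanged). Next, go over the valve.

>>> {"op": "servo_tool", "data": {"increments": [[-2.4, 3.74, 0, 0, 0, 0], [-2.4, 3.74, 0, 0, 0, 0], [-2.4, 3.74, 0, 0, 0, 0], [-2.4, 3.74, 0, 0, 0, 0], [-2.4, 3.74, 0, 0, 0, 0], [-2.4, 3.74, 0, 0, 0, 0], [-2.4, 3.74, 0, 0, 0, 0], [-2.4, 3.74, 0, 0, 0, 0], [0, 0, 4, 0, 0, 0], [0, 0, 4, 0, 0, 0], [0, 0, 4, 0, 0, 0], [0, 0, 4, 0, 0, 0]], "hand": 0.75}}

```text
clock: 14.2
tcp_pos: [0.467, -0.2812, 0.3132]
eef_rot: [-3.135, 0.195, 0.001]
contact_force: [0.4, -1.2, -0.2]
width: 0.0639
```

Run:
```python
from h import *
o=env.get_obs();R=Ro.from_rotvec(o["eef_rot"]).as_matrix();print(o["tcp_pos"],R.round(3).tolist(),o["width"])
s=shot("scene");t=shot("top");im=[]
for c,X in((s,[o["tcp_pos"][0],o["tcp_pos"][1],.062]),(t,[.5433,-.0422,.026])):
    u,v=proj(c,X);x0,y0=int(u)-45,int(v)-45
    I=cv2.resize(c["color"][y0:y0+90,x0:x0+90],(400,400),interpolation=cv2.INTER_NEAREST)
    cv2.drawMarker(I,(int((u-x0)*400/90),int((v-y0)*400/90)),(255,255,0),0,14,1);im.append(I);print(x0,y0,u,v)
cv2.imwrite("pics/v2.png",np.hstack(im))
import pickle;pickle.dump((s,t),open("v2.pkl","wb"))
```

```text
[ 0.46700479 -0.28115166  0.31318296] [[0.992, -0.124, -0.001], [-0.124, -0.992, 0.001], [-0.001, -0.001, -1.0]] 0.06391083909810172
68 226 113.8060894282693 271.55060959122
264 183 309.5244643363631 228.08428916302324
```

View pics/v2.png

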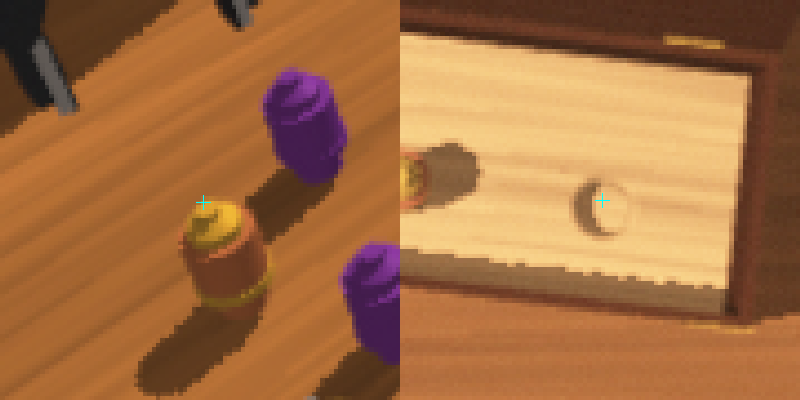

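Run:
```python
from h import *
import pickle
s,t=pickle.load(open("v2.pkl","rb"));t0=pickle.load(open("top0.pkl","rb"))
a=(68+216*.225,226+224*.225)
b=(415.4,259.5)
print("valve",tri(s,a,t0,b),plane(s,*a,.055),plane(t0,*b,.058))
# whole-valve silhouette bounds in top0: copper+brass by saturation
I=t0["color"][245:272,400:432];H,S,V=cv2.split(cv2.cvtColor(I,cv2.COLOR_BGR2HSV))
for r in range(0,27):print(' '.join('%3d/%3d'%(h,v) for h,v in zip(H[r,5:26],V[r,5:26]))) if r%3==0 else 0
# socket via shading: difference from median wood
G=t["color"][215:245,385-85:335+0] if 0 else t["color"][215:246,388-94:332]
g=cv2.cvtColor(G,cv2.COLOR_BGR2GRAY);d=cv2.absdiff(g,np.full_like(g,int(np.median(g))))
for r in range(31):print(''.join('%4d'%x for x in g[r,4:34]))
```

```text
valve (array([ 0.46750335, -0.28211625,  0.04942075]), np.float64(0.004563747657794729)) [ 0.47493189 -0.28220319  0.055     ] [ 0.46654157 -0.28153701  0.058     ]
 13/181  12/182  13/182  12/182  13/181  12/181  13/184  13/182  12/180  13/185  12/181  12/183  12/183  12/183  12/184  12/184  12/183  12/182  12/182  12/183  12/183
 13/187  12/184  12/187  12/185  13/184  13/186  13/187  12/184  12/184  13/186  13/185  13/185  13/185  13/184  13/185  12/184  12/186  12/185  12/185  13/185  13/183
 12/185  12/184  13/179  13/185  14/189  13/181  13/179  12/173  11/142  12/111  11/105  12/103  11/ 98  11/ 97  12/ 95  11/ 99  11/ 98  12/ 98  11/ 97  11/ 96  12/ 97
 15/189  15/180  11/151   9/138  10/159  10/191  10/200  12/198  14/190  16/183  16/178  16/164  13/144  11/149  10/165  11/128  11/ 94  12/ 95  12/ 95  12/ 96  12/ 94
 13/181   9/159  10/159  10/191  10/200  14/202  19/232  21/241  20/237  19/221  18/217  18/213  18/192  17/165  16/141  13/126  10/106  11/ 98  11/ 91  13/ 88  12/ 90
 14/186   9/168   9/168  10/190  10/204  15/220  20/242  22/247  22/247  20/233  19/217  19/219
[... 3627 characters left out ...]
208 204 203 201 199 197 198 198 198 199 199 199 199 202 203 204 204 207 207 208 208 210 209 210
 214 210 213 210 210 214 212 211 211 210 209 208 208 208 206 204 202 200 197 197 195 195 198 196 199 199 202 203 203 203
 194 190 192 203 213 214 214 211 211 212 213 214 214 211 212 210 210 209 208 209 207 204 205 204 201 199 199 197 196 195
 125 124 119 171 198 195 196 209 205 192 193 206 214 213 214 212 211 212 211 211 210 213 211 212 209 208 208 206 206 205
 122 119 119 121 121 121 122 175 165 121 123 172 197 195 195 207 204 194 192 205 215 211 211 211 211 209 211 213 212 211
 115 113 116 117 116 117 118 119 121 122 120 118 120 122 122 173 162 121 121 170 196 195 194 209 216 203 193 193 205 213
```

The right crop shows the empty socket centred 1–2 px below the marker, at top px (310,229.3). The left crop shows the copper valve directly under the gripper. The pose is good to about 3 mm, which is enough for a grip along y. Descending.

>>> {"op": "servo_tool", "data": {"increments": [[0.2, 0, 3, 0, 0, 0], [0, 0, 3, 0, 0, 0], [0, 0, 2.5, 0, 0, 0], [0, 0, 2, 0, 0, 0], [0, 0, 1.2, 0, 0, 0], [0, 0, 0.6, 0, 0, 0], [0, 0, 0, 0, 0, 0]]}}

```text
clock: 15.0
tcp_pos: [0.4699, -0.2818, 0.193]
eef_rot: [3.135, -0.194, 0.0]
contact_force: [-0.3, -0.1, 0.1]
width: 0.064
```

>>> {"op": "servo_tool", "data": {"increments": [[0, 0, 0, 0, 0, 0], [0, 0, 0, 0, 0, 0], [0, 0, 0, 0, 0, 0], [0, 0, 0, 0, 0, 0], [0, 0, 0, 0, 0, 0], [0, 0, 0, 0, 0, 0]], "hand": 0, "newtons": 40}}

```text
clock: 15.6
tcp_pos: [0.4702, -0.2821, 0.1941]
eef_rot: [3.134, -0.194, 0.003]
contact_force: [-0.7, 0.5, 5.3]
width: 0.0305
```

>>> {"op": "servo_tool", "data": {"increments": [[0, 0, -1, 0, 0, 0], [0, 0, -2, 0, 0, 0], [0, 0, -4, 0, 0, 0], [0, 0, -4, 0, 0, 0], [0, 0, -4, 0, 0, 0], [0, 0, 0, 0, 0, 0]]}}

```text
clock: 16.2
tcp_pos: [0.4709, -0.2825, 0.3499]
eef_rot: [3.128, -0.193, 0.016]
contact_force: [0.8, 0.1, -1.1]
width: 0.0307
```

>>> {"op": "servo_tool", "data": {"increments": [[0.68, -4.1, 0, 0, 0, 0], [0.68, -4.1, 0, 0, 0, 0], [0.68, -4.1, 0, 0, 0, 0], [0.68, -4.1, 0, 0, 0, 0], [0.68, -4.1, 0, 0, 0, 0], [0.68, -4.1, 0, 0, 0, 0], [0, 0, 2.5, 0, 0, 0], [0, 0, 2.5, 0, 0, 0], [0, 0, 0, 0, 0, 0], [0, 0, 0, 0, 0, 0]]}}

```text
clock: 17.2
tcp_pos: [0.54, -0.0424, 0.2915]
eef_rot: [-3.135, 0.194, 0.005]
contact_force: [-0.4, 0.5, -1.1]
width: 0.031
```

Run:
```python
from h import *
o=env.get_obs();g=o["tcp_pos"]+Ro.from_rotvec(o["eef_rot"]).as_matrix()[:,2]*.155;print(o["tcp_pos"],g)
im=[]
for n,Xs in(("scene",[g-[0,0,.0375],g+[0,0,.025]]),("top",[g+[0,0,.025],[.5412,-.043,.026]])):
    c=shot(n);u,v=proj(c,Xs[0]);x0,y0=int(u)-45,int(v)-45
    I=cv2.resize(c["color"][y0:y0+90,x0:x0+90],(400,400),interpolation=cv2.INTER_NEAREST)
    for X in Xs:
        u,v=proj(c,X);cv2.drawMarker(I,(int((u-x0)*400/90),int((v-y0)*400/90)),(255,255,0),0,14,1);print(u,v)
    im.append(I)
cv2.imwrite("pics/p1.png",np.hstack(im))
```

```text
[ 0.53995417 -0.04240805  0.29146994] [ 0.53948989 -0.04227426  0.13647069]
229.6550342189479 210.25935338870903
226.71255762065402 185.87256827266634
315.3545501617557 227.18888286915615
309.87982252226846 228.96674464208044
```

View pics/p1.png

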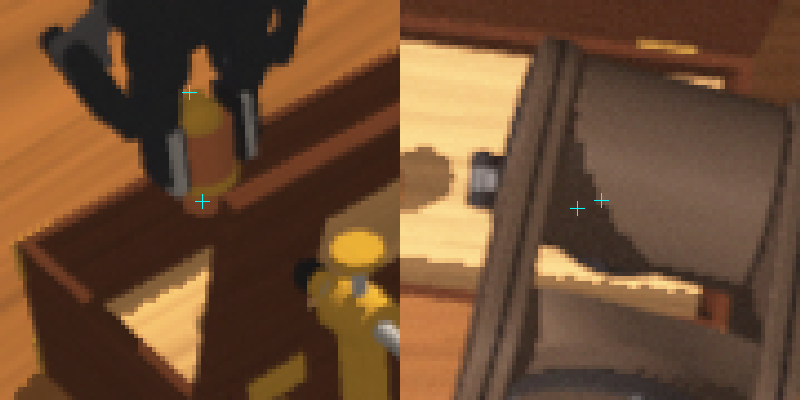

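Run:
```python
from h import *
o=env.get_obs();g=o["tcp_pos"]+Ro.from_rotvec(o["eef_rot"]).as_matrix()[:,2]*.155
c=shot("scene");I=c["color"]
cv2.imwrite("pics/p2.png",cv2.resize(I[177:217,205:255],(800,640),interpolation=cv2.INTER_NEAREST)[:600])
for dz in(.025,.01,-.022,-.0375):print(dz,np.round(proj(c,g+[0,0,dz]),1))
```

```text
0.025 [226.9 185.4]
0.01 [227.6 191.5]
-0.022 [229.2 204. ]
-0.0375 [229.9 209.9]
```

View pics/p2.png

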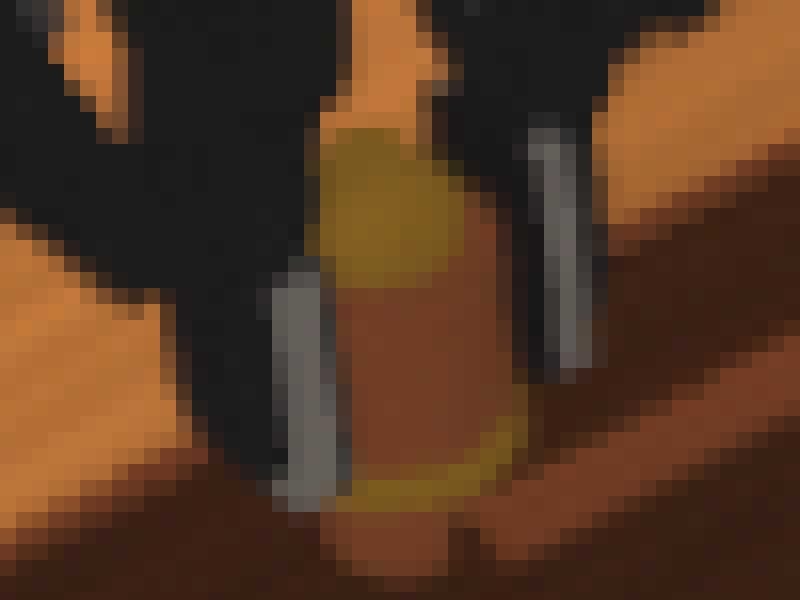

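The enlarged view shows the valve held upright. Its foot is at about (230,210.6) against an expected (229.9,209.9). Lowering.

>>> {"op": "servo_tool", "data": {"increments": [[0, 0, 1.5, 0, 0, 0], [0, 0, 2, 0, 0, 0], [0, 0, 1.7, 0, 0, 0], [0, 0, 1.0, 0, 0, 0], [0, 0, 0.4, 0, 0, 0], [0, 0, 0, 0, 0, 0]]}}

```text
clock: 17.95
tcp_pos: [0.5404, -0.0426, 0.2262]
eef_rot: [-3.135, 0.194, 0.001]
contact_force: [0.2, 0.1, -1.8]
width: 0.0309
```

>>> {"op": "servo_tool", "data": {"increments": [[0, 0, 0.3, 0, 0, 0], [0, 0, 0.3, 0, 0, 0], [0, 0, 0, 0, 0, 0]]}}

```text
clock: 18.25
tcp_pos: [0.5405, -0.0425, 0.2207]
eef_rot: [3.136, -0.194, 0.0]
contact_force: [0.6, 0.6, -2.0]
width: 0.0305
```

>>> {"op": "servo_tool", "data": {"increments": [[0, 0, 0.3, 0, 0, 0], [0, 0, 0.3, 0, 0, 0], [0, 0, 0, 0, 0, 0]]}}

```text
clock: 18.55
tcp_pos: [0.5403, -0.0424, 0.2141]
eef_rot: [-3.135, 0.194, 0.002]
contact_force: [-0.0, -0.1, -1.8]
width: 0.0306
```

Foot about 6 mm below the socket's mouth, with no contact force. Continuing to the floor.

>>> {"op": "servo_tool", "data": {"increments": [[0, 0, 0.3, 0, 0, 0], [0, 0, 0.2, 0, 0, 0], [0, 0, 0, 0, 0, 0]]}}

```text
clock: 18.85
tcp_pos: [0.5403, -0.0425, 0.2092]
eef_rot: [-3.135, 0.194, 0.001]
contact_force: [-0.3, -0.0, -0.6]
width: 0.0308
```

>>> {"op": "servo_tool", "data": {"increments": [[0, 0, 0.15, 0, 0, 0], [0, 0, 0.1, 0, 0, 0], [0, 0, 0, 0, 0, 0]]}}

```text
clock: 19.15
tcp_pos: [0.5404, -0.0425, 0.207]
eef_rot: [-3.136, 0.194, 0.0]
contact_force: [-1.2, -0.5, -1.7]
width: 0.0307
```

>>> {"op": "servo_tool", "data": {"increments": [[0, 0, 0.1, 0, 0, 0], [0, 0, 0.1, 0, 0, 0], [0, 0, 0, 0, 0, 0]]}}

```text
clock: 19.45
tcp_pos: [0.5408, -0.0426, 0.2061]
eef_rot: [3.136, -0.194, -0.0]
contact_force: [-2.1, 0.6, 4.6]
width: 0.0306
```

>>> {"op": "servo_tool", "data": {"increments": [[0, 0, 0, 0, 0, 0], [0, 0, 0, 0, 0, 0], [0, 0, 0, 0, 0, 0], [0, 0, 0, 0, 0, 0]], "hand": 0.6}}

```text
clock: 19.85
tcp_pos: [0.5405, -0.0425, 0.205]
eef_rot: [3.136, -0.194, 0.0]
contact_force: [0.1, -0.6, -0.5]
width: 0.0514
```

>>> {"op": "servo_tool", "data": {"increments": [[0, 0, -1, 0, 0, 0], [0, 0, -2, 0, 0, 0], [0, 0, -3, 0, 0, 0], [0, 0, -4, 0, 0, 0], [0, 0, -4, 0, 0, 0], [0, 0, -4, 0, 0, 0], [-2, 4, -2, 0, 0, 0], [-2, 4, 0, 0, 0, 0], [-2, 4, 0, 0, 0, 0], [-2, 4, 0, 0, 0, 0], [-2, 4, 0, 0, 0, 0], [-2, 4, 0, 0, 0, 0]]}}

```text
clock: 21.05
tcp_pos: [0.3904, -0.2669, 0.4061]
eef_rot: [3.134, -0.194, 0.002]
contact_force: [0.6, -0.9, -1.0]
width: 0.0512
```

>>> {"op": "servo_tool", "data": {"increments": [[-1, 4, 0, 0, 0, 0], [-1, 4, 0, 0, 0, 0], [0, 4, 0, 0, 0, 0], [0, 4, 0, 0, 0, 0], [0, 0, 0, 0, 0, 0], [0, 0, 0, 0, 0, 0]]}}

```text
clock: 21.65
tcp_pos: [0.3519, -0.4226, 0.4053]
eef_rot: [-3.135, 0.196, 0.0]
contact_force: [0.0, 0.4, -0.9]
width: 0.0515
```

Run:
```python
from h import *
im=[]
for n,X in(("scene",[.60,0,.15]),("top",[.58,0,.1])):
    c=shot(n);u,v=proj(c,X);x0,y0=int(u)-80,int(v)-80
    im.append(cv2.resize(c["color"][y0:y0+160,x0:x0+160],(400,400),interpolation=cv2.INTER_CUBIC))
    if n=="top":
        for X in([.5405,-.0425,.074],[.5405,-.0425,.0225]):
            u,v=proj(c,X);cv2.drawMarker(im[-1],(int((u-x0)*2.5),int((v-y0)*2.5)),(255,255,0),0,10,1)
cv2.imwrite("pics/f.png",np.hstack(im))
```

```text
(no output)
```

View pics/f.png

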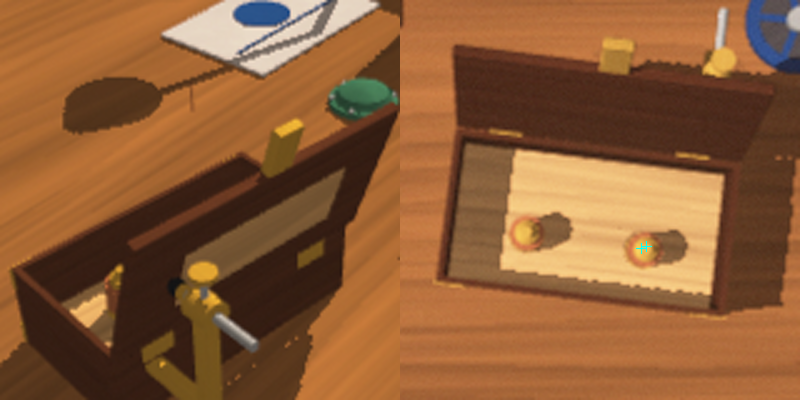

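Run:
```python
from h import *
c=shot("scene");I=c["color"][120:300,150:360];cv2.imwrite("pics/s6.png",cv2.resize(I,(700,600),interpolation=cv2.INTER_CUBIC))
L=lambda k:cv2.imread(f"pics/s{k}.png",0).astype(np.float32)
# expected px shift per mm of lid top edge along x_c
a=np.array(proj(c,[.69,.11,.225]));b=np.array(proj(c,[.691,.11,.2246]));print("px(crop)/mm",(b-a)*3.333)
for nm,(y0,y1,x0,x1) in(("corner",(100,220,560,680)),("edge",(210,310,280,440)),("fixed",(330,480,110,260))):
    w=cv2.createHanningWindow((x1-x0,y1-y0),cv2.CV_32F)
    for k in(2,4,5,6):print(nm,k,np.round(cv2.phaseCorrelate(L(3)[y0:y1,x0:x1],L(k)[y0:y1,x0:x1],w)[0],2))
```

```text
px(crop)/mm [1.39961483 1.15798937]
corner 2 [-0.02 -0.02]
corner 4 [-0.09 -0.1 ]
corner 5 [-0.1  -0.23]
corner 6 [-0.14 -0.13]
edge 2 [-2.95 -0.07]
edge 4 [ 0.25 -0.38]
edge 5 [ 0.15 -0.13]
edge 6 [ 0.15 -0.05]
fixed 2 [-0.01 -0.08]
fixed 4 [ 0.03 -0.11]
fixed 5 [-0.02 -0.  ]
fixed 6 [0.04 0.  ]
```

The valve is home and upright beside valve_b: the markers fall on it at (643,247) in the top crop. The lid is on the tip at (175,288) in the scene crop. The image shift is too coarse to prove the lid still bears on the tip, so I'll feel it with the closed fingers, gently, on the tab's inner face.

>>> {"op": "servo_tool", "data": {"increments": [[2.12, -4.15, 0, 0, 0, 0], [2.12, -4.15, 0, 0, 0, 0], [2.12, -4.15, 0, 0, 0, 0], [2.12, -4.15, 0, 0, 0, 0], [2.12, -4.15, 0, 0, 0, 0], [2.12, -4.15, 0, 0, 0, 0], [2.12, -4.15, 0, 0, 0, 0], [2.12, -4.15, 0, 0, 0, 0], [2.12, -4.15, 0, 0, 0, 0], [2.12, -4.15, 0, 0, 0, 0], [2.12, -4.15, 0, 0, 0, 0], [0, 0, -0.3, 0, 0, 0]], "hand": 0, "newtons": 20}}

```text
clock: 23.0
tcp_pos: [0.6408, 0.0079, 0.4077]
eef_rot: [-3.134, 0.183, 0.0]
contact_force: [-0.6, -0.4, -0.2]
width: 0.0002
```

>>> {"op": "servo_tool", "data": {"increments": [[0.5, 0, 0, 0, 0, 0], [0.5, 0, 0, 0, 0, 0], [0.4, 0, 0, 0, 0, 0], [0, 0, 0, 0, 0, 0], [0, 0, 0, 0, 0, 0]]}}

```text
clock: 23.5
tcp_pos: [0.6537, -0.0006, 0.4081]
eef_rot: [-3.135, 0.196, 0.0]
contact_force: [-0.5, 0.4, 1.2]
width: -0.0003
```

>>> {"op": "servo_tool", "data": {"increments": [[0.3, 0, 0, 0, 0, 0], [0.3, 0, 0, 0, 0, 0], [0.3, 0, 0, 0, 0, 0], [0.2, 0, 0, 0, 0, 0], [0, 0, 0, 0, 0, 0]]}}

```text
clock: 24.0
tcp_pos: [0.665, -0.0011, 0.4081]
eef_rot: [-3.136, 0.194, -0.0]
contact_force: [0.4, -0.3, 0.5]
width: 0.0002
```

>>> {"op": "servo_tool", "data": {"increments": [[0.15, 0, 0, 0, 0, 0], [0.1, 0, 0, 0, 0, 0], [0, 0, 0, 0, 0, 0]]}}

```text
clock: 24.3
tcp_pos: [0.6673, -0.0013, 0.4081]
eef_rot: [3.136, -0.194, 0.0]
contact_force: [-0.1, 0.5, 1.4]
width: -0.0002
```

>>> {"op": "servo_tool", "data": {"increments": [[0.1, 0, 0, 0, 0, 0], [0.1, 0, 0, 0, 0, 0], [0, 0, 0, 0, 0, 0]]}}

```text
clock: 24.6
tcp_pos: [0.669, -0.0015, 0.4078]
eef_rot: [-3.135, 0.194, 0.003]
contact_force: [-3.0, -0.8, -0.5]
width: -0.0001
```

```bash
python3 look.py pics/s7.png
```

```text
[-2.89  0.49 -0.16] [0.53 0.41 0.37] [ 0.6691 -0.0015  0.4078]
```

>>> {"op": "servo_tool", "data": {"increments": [[-0.05, 0, 0, 0, 0, 0], [-0.05, 0, 0, 0, 0, 0], [0, 0, 0, 0, 0, 0]]}}

```text
clock: 25.2
tcp_pos: [0.6684, -0.0015, 0.4084]
eef_rot: [3.136, -0.194, 0.002]
contact_force: [-0.6, 0.2, 0.2]
width: -0.0002
```

```bash
python3 look.py pics/s8.png
```

```text
[-0.73  0.07 -0.06] [0.31 0.48 0.43] [ 0.6684 -0.0015  0.4084]
```

The lid bears: 2.9 N of push met firm resistance within about a millimetre, and it was eased back gently. Withdrawing.

>>> {"op": "servo_tool", "data": {"increments": [[-0.05, 0, 0, 0, 0, 0], [-0.05, 0, 0, 0, 0, 0], [-0.05, 0, 0, 0, 0, 0], [-0.1, 0, 0, 0, 0, 0], [-0.5, 0, 0, 0, 0, 0], [-2, 0, 0, 0, 0, 0], [-3, 0, -2, 0, 0, 0], [-3, 0, -3, 0, 0, 0], [-3, 3, 0, 0, 0, 0], [-3, 4, 0, 0, 0, 0], [0, 0, 0, 0, 0, 0], [0, 0, 0, 0, 0, 0]]}}

```text
clock: 26.7
tcp_pos: [0.5124, -0.0532, 0.4585]
eef_rot: [-3.135, 0.197, -0.002]
contact_force: [-0.3, -0.4, -0.2]
width: -0.0
```

>>> {"op": "servo_tool", "data": {"increments": [[-1, 4, 0, 0, 0, 0], [-1, 4, 0, 0, 0, 0], [-1, 4, 0, 0, 0, 0], [0, 4, 0, 0, 0, 0], [0, 4, 0, 0, 0, 0], [0, 0, 0, 0, 0, 0], [0, 0, 0, 0, 0, 0]]}}

```text
clock: 27.4
tcp_pos: [0.4594, -0.2478, 0.4578]
eef_rot: [-3.134, 0.195, 0.0]
contact_force: [-0.7, -0.2, -0.1]
width: 0.0001
```

Run:
```python
from h import *
im=[cv2.resize(shot(n)["color"],(400,300)) for n in("scene","top")]
cv2.imwrite("pics/end.png",np.hstack(im));print(env.get_obs()["clock"],env.get_obs()["contact_force"].round(1))
```

```text
27.5 [ 1.1 -0.   0.2]
```

View pics/end.png

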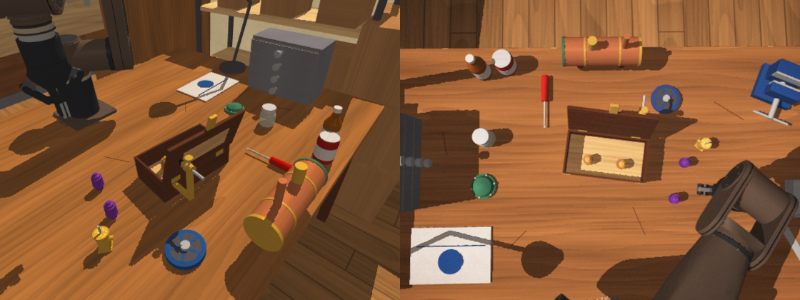

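The lid is open on the stay, both valves stand in the case at (588,160) and (622,163), and everything else looks unmoved. Handing in.

```bash
python3 -c "
from plant import env
print(env.hand_in())"
```

```text
the job is handed in; nothing more can be done
None
```

The lid is open and resting on the stay, the copper valve is in the empty socket, and the job was handed in at about 27.5 s.

- **Lid:** I lifted it by its tab and moved it back in 1–2 mm steps until the force rose about 1 N per mm, then eased off and let go. I estimate the stay tip carried no more than about 7 N.
- **Valve:** I set it down in the socket until the floor pushed back with 4.6 N, at the height expected for fully home. In the top view it stands upright where the socket is, beside the second valve.
- **Checks that disagreed or fell short:** Comparing pictures was too coarse to show whether the lid still touched the tip. After placing the valve I pushed the tab gently with closed fingers. It resisted firmly at about 2.9 N within roughly a millimetre, so I eased off slowly. The two camera views differed by about 4 mm on the valve's position, which the grip and the socket's play absorbed.
- **Last view:** Lid, valves and the other objects looked in place, with the arm clear and touching nothing. I viewed 11 pictures, one over the budget of 10.

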